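# Open the battery bay of the black backup-power unit

### The job

Open the battery bay of the black backup-power unit: press the orange release tab on its silver cover down and, keeping it pressed, slide the cover all the way open along its rails towards the black ridge beside the tab. Then let go so that the tab springs back up. Leave the cover of the white unit shut.

Things in the scene. Friction and masses are not known exactly. Their poses are not given: they have to be found in the camera images.
- ups: Black backup-power unit with silver cover, orange tab and red lamp; fixed, 200 (x) x 130 (y) x 56 mm. Origin: centre of its underside, on the bench; z up; +x is the way its cover slides open (roughly away from the robot, up to 46 degrees off). The cover, 110 x 88 x 4 mm, top 60 mm above the bench, runs along x between two dark rails 82 mm apart, tops 64 mm above the bench.
- ups_tab_top (a point): Centre of the orange tab's top; axes as ups; moves with tab and cover. Flat block 36 (x) x 44 (y) mm, top 69 mm above the bench when free, 62 mm fully pressed. A black ridge fixed on the cover (48 mm across, top 74 mm above the bench) has its near face 19 mm to +x of this point: closed fingers pressing the tab push the cover by it, and by friction on the tab. Shut, it is 25 mm to -x of the unit's centre.
- ups_cover (a joint): How far the black unit's silver cover is open, m: 0 shut, 0.060 fully open (end stop). It slides stiffly (about 1.5 N) and stays where it is left. It is latched within 3 mm of shut until the tab is pressed 4 mm or deeper.
- ups_tab (a joint): How far the orange tab is pressed down, m: 0 free (up), 0.007 fully down. A spring (2 N at the top, 5.5 N fully down) lifts it when let go. It unlatches the cover at 0.004 and deeper, and travels with the cover.
- white_ups_cover (a joint): How far the grey cover (blue tab) of the white unit is open, m: 0 shut, latched in the same way; it must stay shut. The white unit, the same in shape and size, stands some 0.4 m beside the black one, on the other side of the robot's x axis. The loose things on the bench are lower than 100 mm.

How it is judged (in metres and radians):
On the way, in this order (a step that is already met when the one before it is completed fails the run):
1. the orange tab is pressed down (more than 3 mm) while the cover is still shut (value of joint ups_tab above 0.003 m and value of joint ups_cover below 0.008 m).
2. the cover slides through its middle, between 20 and 45 mm open, with the tab still held down (more than 2.5 mm) (value of joint ups_tab above 0.0025 m and value of joint ups_cover between 0.02 and 0.045 m).
At the end, for the whole second after the job is handed in: The cover of the black unit is open to within 12 mm of its end stop (48 mm or more of 60) and at rest, its tab is released and has sprung up (less than 2 mm down), and the white unit's cover is shut (less than 6 mm open) (value of joint ups_cover above 0.048 m and value of joint ups_tab below 0.002 m and velocity of joint ups_cover below 0.01 m/s and value of joint white_ups_cover below 0.006 m); the robot touches nothing.
It fails at once if the white unit's cover is slid open (value of joint white_ups_cover above 0.006 m).
It also fails if it takes over 26 s, if anything falls off the work surface, if the arm or the gripper's body presses on something with over 40 N, if the wrist force passes 120 N, or if a joint passes its speed limit or range.

### The arm

A 6-joint arm with a two-finger parallel gripper is mounted at the origin on the work surface. World frame = base frame: x ahead of the robot, y to its left, z up, the work surface at z = 0. Lengths are in m, angles in degrees, forces in N, time in s.
With the tool pointing down it reaches from about 0.325 to 0.775 m from the base axis. Payload 5.5 kg.
Tool frame: the origin (TCP) lies at the centre of the arm's flange, where the gripper is bolted on; the fingertips stand 182 mm ahead of it and the grasp point (between the pads) lies 163 mm ahead of it; z points along the fingers, y is the line along which they close (so a half turn about z gives the same grasp; the last joint's range is limited). The gripper opens to 88 mm and grips with 3 to 60 N. Pads are 20 mm wide; open, the fingers measure 115 mm over their backs; the gripper's body (75 mm by 178 mm) begins 61 mm behind the grasp point.
Start: joints at [63.787, 5.22, 70.514, -0, 104.267, -3.249], TCP at [0.234, 0.552, 0.405] pointing down, gripper open.
Joint ranges: [-164.24, 164.24], [-49.07, 125.15], [9.68, 141.18], [-86.29, 266.29], [3.28, 154.24], [-151.56, 151.56]. Speed limits (degrees/s): [147.25, 147.25, 172.46, 180, 180, 180].

### API

Orientations are given as [roll, pitch, yaw] about the fixed x, y, z axes, in that order (R = Rz(yaw) Ry(pitch) Rx(roll)).
In Python, from station import r gives the robot as it stands. The module is installed in compiled form; this text tells all that it offers. Calls block until the motion is done:
- r.reach(position, orientation): joint-space move of the TCP to a pose.
- r.servo_line(position, rotation=None, speed=0.15): straight line of the TCP; rotation=None keeps the orientation; speed is the mean speed in m/s.
- r.move_joints(angles): joint-space move.
- r.let_go() and r.grab(squeeze=None): open the fingers fully, or close them until they stop; squeeze is the grip in N (None keeps the last).
- r.wait(seconds).
- r.inverse_kinematics(position, orientation): joint angles nearest the present ones, or None.
- r.sense(): the state.
- r.snapshot(name): name is "scene" or "top" or "wrist"; returns a dict with "frame" (384x512x3 uint8, red, green, blue), "fx", "fy", "cx", "cy" (pixels), "R" (3x3) and "t" (3): a world point X has camera coordinates R X + t. Camera axes: x right, y down, z forward; pixel columns grow to the right and rows downward; lengths in m; the calibration is good to about 2 mm. A picture is of the moment at which its call begins. There is no depth.
A pose or a line that the arm cannot do raises r.IKError and nothing moves.
- r.hand_in(): hands the job in; it is judged then, once.
The state is a dict: "clock": time; "joints": joint angles; "joint_vel": joint speeds; "joint_torque": joint torques, N m; "tcp_pos": TCP position; "orientation": TCP orientation; "contact_force": force on the tool from outside, world axes, zero at the start; "torque": the same for the moment, N m; "opening": finger opening in m; "gripper_force": force on a finger pad.
Only numpy, scipy, OpenCV 4.12 (cv2) and the standard library are available. Lean on these libraries where they do the work, as an engineer would, in place of code of your own. Each camera call takes 0.05 s, during which the arm holds its last target. There are 200 camera calls.

## Working session

There is one attempt and no reset: what is moved stays moved. The work goes in short steps, each a Python script; the robot and the scene stay as the last script left them, time stands still between calls to the robot, and variables do not carry over. Pictures are saved under pics/ and viewed, at most 10 in all, crops included, and the job is handed in when it is done.

```bash
mkdir -p pics; python3 - <<'E'
from station import r
import cv2, numpy as np, pickle
d={n:r.snapshot(n) for n in("scene","top")}
pickle.dump(d,open("s.pkl","wb"))
for n in d: cv2.imwrite(f"pics/{n}1.png",d[n]["frame"][:,:,::-1])
s=r.sense();print(s["clock"],s["tcp_pos"],s["orientation"],s["contact_force"])
E
```

```text
0.1 [0.23413364 0.55249889 0.40363554] [-1.79902386e+02 -4.48838907e-03  1.57034502e+02] [ 0.09055867 -0.90890828 -0.1757786 ]
```

View pics/top1.png

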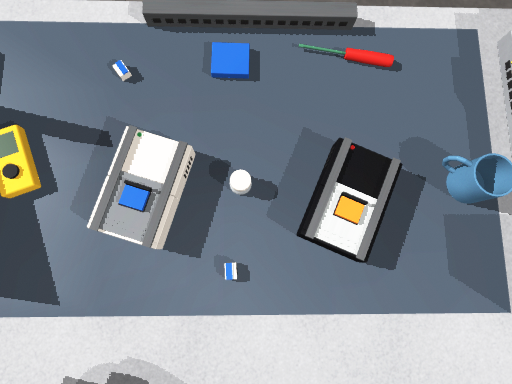

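View pics/scene1.png

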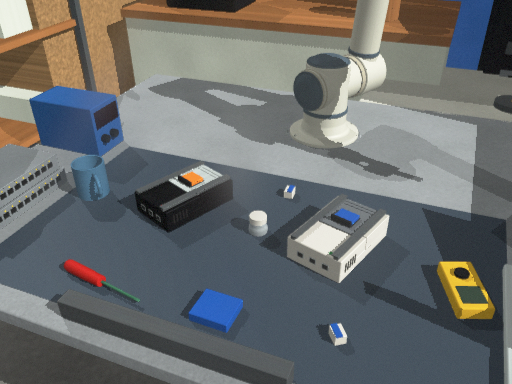

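The top view shows the black unit with its orange tab at about (349,209), silver cover around (343,220) and red lamp at (353,147). The scene view shows the tab at (191,178). The white unit (blue tab) is at (135,196) in the top view. Next I triangulate the tab and get the slide direction from the tab's edges.

```bash
cat >h.py <<'E'
import cv2, numpy as np
def ray(s,p):
    d=s["R"].T@np.array([(p[0]-s["cx"])/s["fx"],(p[1]-s["cy"])/s["fy"],1]); return -s["R"].T@s["t"],d
def onz(s,p,z):
    c,d=ray(s,p); return c+d*(z-c[2])/d[2]
def tri(a,p,b,q):
    (c,d),(e,f)=ray(a,p),ray(b,q)
    k=np.linalg.lstsq(np.c_[d,-f],e-c,rcond=None)[0]; u,v=c+d*k[0],e+f*k[1]
    return (u+v)/2,np.linalg.norm(u-v)
def orange(s):
    h=cv2.cvtColor(s["frame"],cv2.COLOR_RGB2HSV)
    m=cv2.inRange(h,(10,170,190),(22,255,255))   # bright top face
    c=max(cv2.findContours(m,cv2.RETR_EXTERNAL,cv2.CHAIN_APPROX_NONE)[0],key=cv2.contourArea)
    return c[:,0].astype(float),cv2.contourArea(c)
def cen(c):
    m=cv2.moments(c.astype(np.float32)[:,None]); return np.array([m["m10"],m["m01"]])/m["m00"]
def rect(s,z):
    c,_=orange(s); P=np.array([onz(s,p,z)[:2] for p in c],np.float32)
    return cv2.boxPoints(cv2.minAreaRect(P*1000)),cv2.minAreaRect(P*1000)
E
python3 - <<'E'
import pickle;from h import *
d=pickle.load(open("s.pkl","rb"));a,b=d["top"],d["scene"]
ca,Aa=orange(a);cb,Ab=orange(b);print(cen(ca),Aa,cen(cb),Ab)
P,e=tri(a,cen(ca),b,cen(cb));print("tab",P,"gap",e)
print(rect(a,P[2]))
h=cv2.cvtColor(a["frame"],cv2.COLOR_RGB2HSV)
m=cv2.inRange(h,(0,180,80),(5,255,255))[130:165,335:370]
y,x=np.nonzero(m);lamp=(x.mean()+335,y.mean()+130);print("lamp",lamp,onz(a,lamp,.057))
# silver cover + tab
m=cv2.inRange(h,(0,0,190),(180,40,255));m[:, :300]=0;m[:160]=0;m[260:]=0;m[:,400:]=0
c=max(cv2.findContours(m,cv2.RETR_EXTERNAL,cv2.CHAIN_APPROX_NONE)[0],key=cv2.contourArea)[:,0]
Q=np.array([onz(a,p,.06)[:2] for p in c],np.float32)*1000
print(cv2.minAreaRect(Q))
cv2.imwrite("pics/c.png",cv2.resize(a["frame"][120:270,280:420,::-1],None,fx=4,fy=4,interpolation=2))
E
```

```text
[348.99819037 209.03257329] 460.5 [192.95035461 177.83120567] 117.5
tab [ 0.49082242 -0.19403631  0.06881083] gap 0.0027230460071903935
(array([[ 465.4183 , -208.34708],
       [ 499.38657, -223.20245],
       [ 517.2241 , -182.41507],
       [ 483.2559 , -167.5597 ]], dtype=float32), ((491.32122802734375, -195.38107299804688), (44.51731491088867, 37.0745849609375), 66.37873077392578))
lamp (np.float64(352.2352941176471), np.float64(146.76470588235293)) [ 0.61114936 -0.2108847   0.057     ]
((477.10028076171875, -191.811279296875), (80.42745208740234, 109.51519012451172), 66.52368927001953)
```

View pics/c.png

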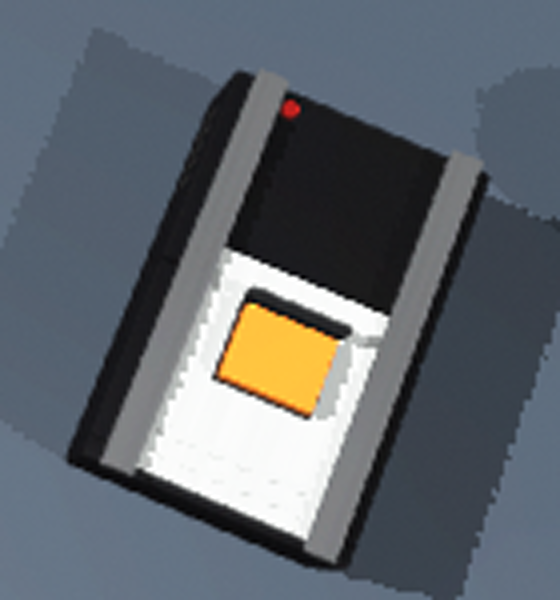

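The measurements agree with the given sizes: tab 44.5 x 37 mm at z 0.069, cover 110 x 80 mm between the rails. The ridge is on the up-image side, so the slide heading is about -23.6°. Next I close the fingers, hover, and feel for the tab's top.

```bash
cat >>h.py <<'E'
YAW=-23.55; U=np.array([np.cos(np.radians(YAW)),np.sin(np.radians(YAW)),0]); TAB=np.array([.4912,-.1950,.069])
def tcp(x,tipz): # x: mm ahead of the tab's shut centre
    p=TAB+U*x/1000; p[2]=tipz+.182; return p
E
python3 - <<'E'
from station import r
from h import *
o=[180,0,156.45]
r.reach(tcp(4,.22),o); r.grab(5)
r.servo_line(tcp(4,.085),speed=.1); r.wait(.2)
f0=r.sense()["contact_force"]; 
cv2.imwrite("pics/w.png",r.snapshot("wrist")["frame"][:,:,::-1])
for z in np.arange(.075,.064,-.001):
    r.servo_line(tcp(4,z),speed=.03); s=r.sense(); f=s["contact_force"]-f0
    print(round(z,3),(s["tcp_pos"]-tcp(4,z)).round(4),f.round(2))
    if f[2]>1.5: break
print(s["clock"],s["opening"],s["orientation"])
E
```

```text
0.075 [-0.0001  0.     -0.0004] [ 0.16 -0.71  0.35]
0.074 [ 0.     -0.      0.0001] [ 0.46 -0.29 -0.21]
0.073 [-0.  0. -0.] [ 0.95  0.1  -0.47]
0.072 [-0.      0.     -0.0001] [ 0.6   0.33 -0.18]
0.071 [-0.      0.     -0.0001] [-0.25  0.43 -0.96]
0.07 [-0.      0.     -0.0001] [ 0.96  0.56 -0.17]
0.069 [ 0.0001 -0.      0.0003] [ 0.38 -0.33  1.75]
7.9667 0.00042259790986253024 [-1.79998628e+02  2.67777676e-02  1.56449710e+02]
```

View pics/w.png

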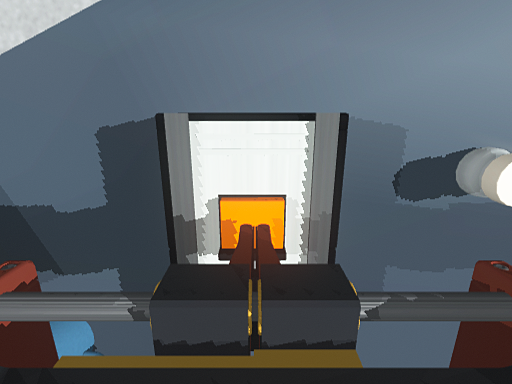

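The fingertips (255,230) are centred on the orange tab (columns 219–285) and just short of the black ridge at row 255. Contact came at z 0.069, as expected. Now I press and slide.

```bash
python3 - <<'E'
from station import r
from h import *
def show(x,z):
    s=r.sense(); print(x,s["clock"],(s["tcp_pos"]-tcp(x,z)).round(4),"fwd,lat,up",*(np.array([s["contact_force"]@U,s["contact_force"]@np.array([-U[1],U[0],0]),s["contact_force"][2]]).round(1)))
Z=.0628
r.servo_line(tcp(4,Z),speed=.03); r.wait(.2); show(4,Z)
for x in (14,24,36,48,58,63,66,68):
    r.servo_line(tcp(x,Z),speed=.04); show(x,Z)
    if x>60 and -r.sense()["contact_force"]@U>8: break
c,_=orange(r.snapshot("top")); s=r.snapshot("top"); print(onz(s,cen(c),.0635))
cv2.imwrite("pics/t2.png",cv2.resize(s["frame"][100:280,260:440,::-1],None,fx=3,fy=3))
E
```

```text
4 8.525 [ 0.0001 -0.0001  0.0004] fwd,lat,up 0.3 0.4 5.5
14 8.925 [ 0.0006 -0.0003  0.    ] fwd,lat,up -0.4 -0.4 5.3
24 9.325 [ 0.0006 -0.0003  0.    ] fwd,lat,up 0.7 0.2 4.5
36 9.775 [ 0.0007 -0.0003  0.    ] fwd,lat,up 0.3 1.5 4.8
48 10.225 [ 0.0007 -0.0003 -0.    ] fwd,lat,up 0.2 0.4 5.6
58 10.625 [ 0.0007 -0.0002 -0.    ] fwd,lat,up 0.5 0.4 4.6
63 10.9 [ 0.0006 -0.0002 -0.    ] fwd,lat,up -0.6 0.4 5.4
66 11.15 [ 0.0002 -0.0001 -0.0003] fwd,lat,up -2.2 0.4 4.9
68 11.4 [-0.     -0.     -0.0005] fwd,lat,up -4.0 0.4 5.8
[ 0.5400705  -0.21441657  0.0635    ]
```

View pics/t2.png

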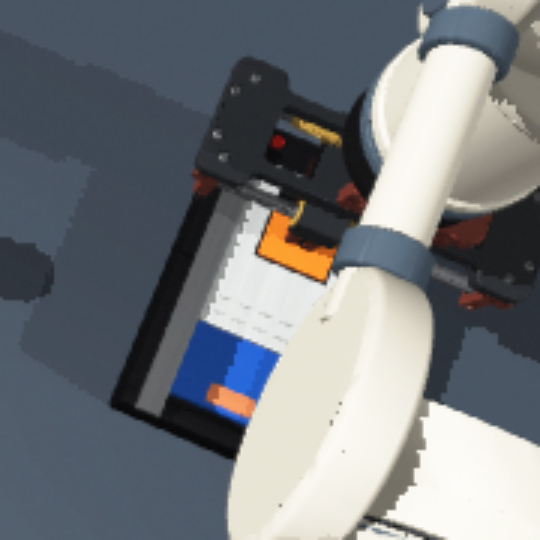

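The cover has moved most of the way: the blue battery is exposed at about (220,370), and the forward resistance rises near x = 66 mm, which suggests the end stop. Now I lift off and check.

```bash
python3 - <<'E'
from station import r
from h import *
r.servo_line(tcp(66,.0628),speed=.03)
r.servo_line(tcp(66,.09),speed=.08); r.servo_line(tcp(66,.20),speed=.2)
r.reach(tcp(66,.22)+[-.0,.3,0],[180,0,156.45]); r.wait(.2)
s,b=r.snapshot("top"),r.snapshot("scene")
ca,A=orange(s);cb,_=orange(b); P,e=tri(s,cen(ca),b,cen(cb)); q=onz(s,cen(ca),.069)
print(A,"tri",P,e,"travel tri/plane",(P-TAB)@U,(q-TAB)@U,r.sense()["clock"],r.sense()["contact_force"])
cv2.imwrite("pics/t3.png",s["frame"][:,:,::-1])
E
```

```text
433.5 tri [ 0.54460864 -0.21727345  0.06901159] 0.0035729918288184117 travel tri/plane 0.057859666380693515 0.05922296113396594 14.3917 [ 0.93439794 -0.28366964  0.68941006]
```

View pics/t3.png

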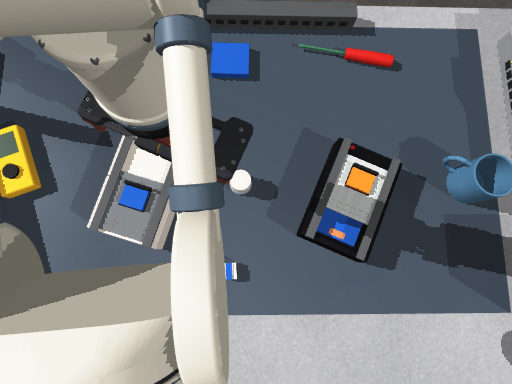

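The tab is now at (361,180). The cover is about 59 mm open, the tab is back up at z 0.069, the white unit is unchanged, and the arm is clear at height.

```bash
python3 -c "
from station import r
print(r.hand_in())"
```

```text
the job is handed in; nothing more can be done
None
```

The job is handed in (no verdict was returned): the black unit's cover measured about 59 of 60 mm open with its tab sprung back up, the white unit's cover looked shut, and the robot was clear at about 14.4 s.

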